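Bring the middle cuvette into the beam on a sprung cell changer

TASK

The cell changer was left with its front cuvette in the light beam. Using only the fingertips, gently press the release lever's tab down until the carriage has sprung right out to its front stop; then gently push the carriage in by its round knob past the first of its two click stops and let go, so that it springs back onto the stop pin with the middle cuvette in the beam. Pinch and lift nothing, leave the cuvettes in their wells and do not disturb the things standing round about.

Things in the scene. Friction and masses are not known exactly. Their poses are not given: they have to be found in the camera images.
- changer: cell changer fixed to the worktop, base plate 206 x 130 mm. Origin on its long centre line at the worktop; its x axis is the direction in which the carriage is pushed in, y left, z up. Finned black lamp head (left) and plain black detector head (right) face each other at x = 22 mm, tops at z = 66 mm, out to y = +/-86 mm. The knob sticks out at the -x end
- push_knob (a point): round aluminium knob, 34 mm across, 12 mm thick, on the carriage's push bar. Origin: centre of its flat front face, 46 mm above the worktop, facing the changer's -x; lies at changer x = -168 mm + carriage value. Push along the changer's +x: 3.3 N (out) to 6.3 N (right in) of spring, up to 6 N more at the clicks, and damping of 3 N per 100 mm/s
- carriage (a joint): slide of the sprung carriage, m: 0 = out on front stop, 0.022 = caught by stop pin at first (middle) click stop, 0.044 = caught at second stop (start), 0.050 = hard end. Pushed to 0.025-0.042 and let go it springs back to 0.022; past 0.044, back only to 0.044; short of 0.022, back to 0. Clicks pass inward only; the release lever lets it out (about 0.4 s)
- release_lever (a joint): rocking lever that carries the stop pin, across the push bar, rad: 0 = at rest, pin down; grows as the tab is pressed; the pin is clear of the teeth above 0.25 (tab 10.5 mm down); lever stop at 0.42 (tab 17 mm down). Springs back to 0 by itself; pressing takes 0.5 to 3 N
- release_tab (a point): centre of the top of the lever's black ribbed tab, 28 x 28 mm, 74 mm above the worktop, at x = -72, y = -64 mm in the changer's frame, right of the two aluminium plates (78 mm high, ending at y = -38 mm). Press straight down on it and hold until the carriage is out
- beam (a point): point on the light beam, 46 mm above the worktop, at x = +22 mm on the changer's centre line; the beam runs along the changer's y
- cuvette_front: stoppered clear square cuvette, 12.5 x 12.5 x 49 mm, loose in the well nearest the knob, sticking out 21 mm; origin at the centre of its underside, 32 mm above the worktop. Not to be handled
- cuvette_middle: the same, in the middle well (22 mm further in)
- cuvette_rear: the same, in the rear well (44 mm further in)
- vial_a: loose small clear vial with a black cap, 24 mm across, 54 mm high, standing near the changer; origin at the centre of its underside. Bystander
- vial_b: loose small clear vial with a light cap, 24 mm across, 54 mm high, standing near the changer; origin at the centre of its underside. Bystander
- beaker: loose small beaker, 62 mm across, 66 mm high; origin at the centre of its underside. Bystander
- marker: loose marker pen, 137 mm long, 15 mm thick, lying; origin at its underside, mid length. Bystander
- petri: loose petri dish, 62 mm across, 14 mm high; origin at the centre of its underside. Bystander
- dropper: loose brown dropper bottle with a black bulb, 34 mm across, 109 mm high, right of the changer; origin at the centre of its underside. Bystander

How it is judged:
On the way, in this order (a step that is already met when the one before it is completed fails the run):
1. with the release tab pressed, the carriage has sprung right out to its front stop (value of joint carriage below 0.002 m), for 0.1 s.
2. the fingers push the knob in to the first click stop or past it (value of joint carriage above 0.021 m and contact force between the fingers and carriage above 0.5 N).
At the end, for the whole second after the job is handed in: The carriage rests on the stop pin at its middle stop (joint within 1.5 mm of 22 mm), still, with the release lever back at rest (under 0.05 rad) and the middle cuvette within 2.5 mm of the beam line (value of joint carriage between 0.0205 and 0.0235 m and velocity of joint carriage between -0.005 and 0.005 m/s and value of joint release_lever below 0.05 rad and x of cuvette_middle in the frame of changer between 0.0195 and 0.0245 m); the robot touches nothing.
It fails at once if a cuvette is lifted (more than 5 mm) or tipped in its well (height (world z) of any of cuvette_front, cuvette_middle, cuvette_rear above 0.037 m or angle between any of cuvette_front, cuvette_middle, cuvette_rear's own z axis and vertical above 0.25 rad).
It fails at once if the knob is pinched or rammed (more than 25 N from the fingers; pushing takes up to 12 N) (contact force between the fingers and carriage above 25 N).
It fails at once if the release lever is pinched or forced (more than 35 N from the fingers; pressing takes up to 3 N) (contact force between the fingers and release_lever above 35 N).
It fails at once if a bystander is moved by more than 20 mm (distance of any of vial_a, vial_b, beaker, marker, petri, dropper from where it was at the start of the episode above 0.02 m).
It also fails if it takes over 38 s, if anything falls off the work surface, if the arm or the gripper's body presses on something with over 40 N, if the wrist force passes 120 N, or if a joint passes its speed limit or range.

ROBOT

A 6-joint arm with a two-finger parallel gripper is mounted at the origin on a cart in front of the work surface, level with it; the furniture and walls round the work are solid. World frame = base frame: x ahead of the robot, y to its left, z up, the work surface at z = 0. Lengths are in m, angles in rad, forces in N, time in s.
With the tool pointing down it reaches from about 0.375 to 0.9 m from the base axis. Payload 3.1 kg.
Tool frame: the origin (TCP) lies on the centre line of the jaws, within the pads' length; the fingertips stand 19 mm ahead of it and the grasp point (between the pads) is the TCP; z points along the fingers, y is the direction in which the jaws open and shut (so a half turn about z gives the same grasp; the last joint's range is limited). The gripper opens to 85 mm and grips with 20 to 120 N. Pads are 22 mm wide; open, the fingers measure 114 mm over their backs; the gripper's body (76 mm by 85 mm) begins 54 mm behind the grasp point. The pads swing forward as they close: fully open they stand 13 mm farther back than shut.
Start: joints at [-1.496, 0.527, 1.433, -0, 1.181, -0.178], TCP at [0.156, -0.605, 0.25] pointing down, gripper open.
Joint ranges: [-3.08, 3.08], [-0.75, 2.2], [0.22, 2.44], [-1.43, 4.57], [0, 2.65], [-2.85, 2.85]. Speed limits (rad/s): [2.79, 2.79, 3.14, 3.14, 3.14, 3.14].

INTERFACE

Orientations are given as a unit quaternion [x, y, z, w].
In Python, from station import manip, imaging, workorder gives the robot as it stands.
- The arm moves only by the shell command python3 -m creep 'ROWS' [FORCE]. ROWS is a JSON object of lists of equal length, an entry for each row: "claw": the finger opening in cm, from 0 to 8.54; "dp": the shift along the tool's x, y, z in cm, a list of three; "roll": the turn about the tool's z in rad. In form: {"claw": [claw, ...], "dp": [[dx, dy, dz], ...], "roll": [roll, ...]}. A call has 1 to 12 rows; each row is the pose to reach, as a shift and turn from the pose commanded when the call began, along the tool's axes at that moment; what a row does not reach only later rows make up. A row lasts 1/10 s, in which the tool goes at most 50 mm and 8.59 degrees, less where a joint would pass 70% of its speed; a pose out of reach is approached as far as the arm can. A call with a gripper value outside its range is refused whole. The fingers move at their own pace and stop on an object; FORCE is the grip in N (left out, the last holds). Time passes only in rows, so rows that repeat a pose let the fingers close. It gives the time, the measured TCP pose, the force and the opening at its end, in the units of the state.
- manip.sense(): the state, without advancing time (a new reading comes with each control period).
- imaging.snapshot(name): name is "scene" or "top" or "wrist"; returns a dict with "image" (400x640x3 uint8, red, green, blue), "z_map" (400x640 float32, m along the optical axis (not along the pixel's ray), 0 where there is no reading), "vfov" (degrees; the focal length in pixels is half the picture's height over the tangent of half this angle, whatever the lens; pixels are square), "cx", "cy" (the principal point, pixels), "R" (3x3) and "t" (3): a world point X has camera coordinates R X + t. Camera axes: x right, y down, z forward; pixel columns grow to the right and rows downward; lengths in m; the calibration is good to about 2 mm. A picture is of the moment at which its call begins.
- workorder.sign_off(): hands the job in, once; it reports no verdict.
The state is a dict: "t": time; "q": joint angles; "qd": joint speeds; "tau": joint torques, N m; "tcp_pos": TCP position; "tool_rot": TCP orientation; "force": force on the tool from outside, world axes, zero at the start; "ft_torque": the same for the moment, N m; "finger_gap": opening from 0.0 (shut) to 1.0 (fully open).
Only numpy, scipy, OpenCV 4.12 (cv2) and the standard library are available. Lean on these libraries where they do the work, as an engineer would, in place of code of your own. Each camera call takes 0.05 s, during which the arm holds its last target.

## Working session

There is one attempt and no reset: what is moved stays moved. The work goes in short steps, Python scripts to look and compute and a shell command to move; the robot and the scene stay as the last step left them, time stands still between calls to the robot, and variables do not carry over. Pictures are saved under pics/ and viewed, and the job is handed in when it is done.

```bash
ls; mkdir -p pics
cat > h.py <<'E'
import numpy as np,cv2
from station import manip, imaging, workorder
def snap(n,f=None):
    s=imaging.snapshot(n)
    if f: cv2.imwrite('pics/'+f,cv2.cvtColor(s['image'],cv2.COLOR_RGB2BGR))
    np.savez('last_'+n+'.npz',**s)
    return s
def foc(s): return s['image'].shape[0]/2/np.tan(np.radians(s['vfov'])/2)
def ray(s,u,v,z):
    f=foc(s);d=np.array([(u-s['cx'])/f,(v-s['cy'])/f,1.]);R=np.array(s['R']);t=np.array(s['t'])
    c=-R.T@t;w=R.T@d
    return c+w*(z-c[2])/w[2]
def dep(s,u,v):
    f=foc(s);Z=float(s['z_map'][int(v),int(u)]);R=np.array(s['R']);t=np.array(s['t'])
    return R.T@(np.array([(u-s['cx'])/f*Z,(v-s['cy'])/f*Z,Z])-t)
def proj(s,X):
    f=foc(s);c=np.array(s['R'])@np.array(X)+np.array(s['t']);return c[0]/c[2]*f+s['cx'],c[1]/c[2]*f+s['cy']
def load(n): return dict(np.load('last_'+n+'.npz'))
E
python3 - <<'E'
from h import *
for n in ['scene','top','wrist']:
    s=snap(n,n+'0.png');print(n,s['vfov'],s['cx'],s['cy'],-np.array(s['R']).T@s['t'])
st=manip.sense();print({k:np.round(v,3) for k,v in st.items()})
E
```

```text
pics
scene 56.16588499374169 323.8943864236561 199.86665434071304 [ 0.02604129 -0.58970543  0.45178708]
top 47.56034536055287 314.4335357759997 192.0028927726316 [ 0.49205351 -0.022888    1.12862641]
wrist 65.61302464454471 323.75558079008465 196.40025348952943 [ 0.22524851 -0.58645612  0.37463234]
{'t': np.float64(0.15), 'q': array([-1.497,  0.528,  1.434, -0.   ,  1.181, -0.179]), 'qd': array([-0.001, -0.002, -0.003, -0.   , -0.   , -0.001]), 'tau': array([ 0.0000e+00, -4.4274e+01, -1.7828e+01, -0.0000e+00,  6.0000e-03,
       -0.0000e+00]), 'tcp_pos': array([ 0.156, -0.605,  0.25 ]), 'tool_rot': array([ 0.992,  0.126,  0.   , -0.001]), 'force': array([0.19 , 0.852, 0.148]), 'ft_torque': array([0.056, 0.044, 0.021]), 'finger_gap': np.float64(1.003)}
```

View pics/scene0.png

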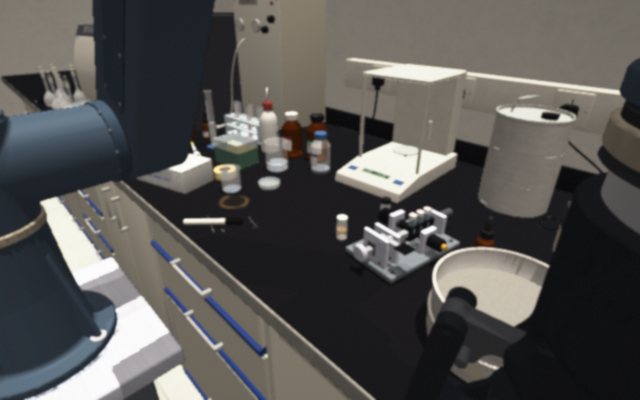

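View pics/top0.png

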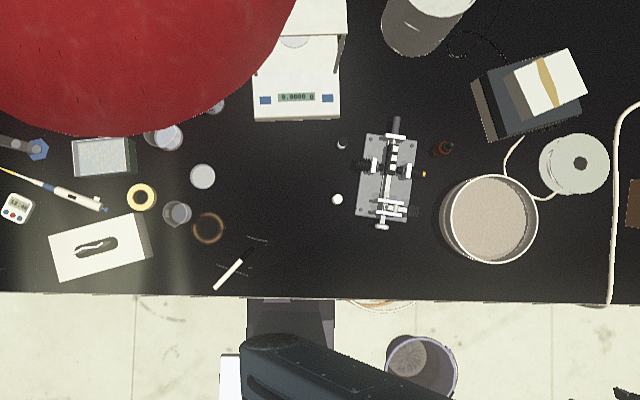

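View pics/wrist0.png

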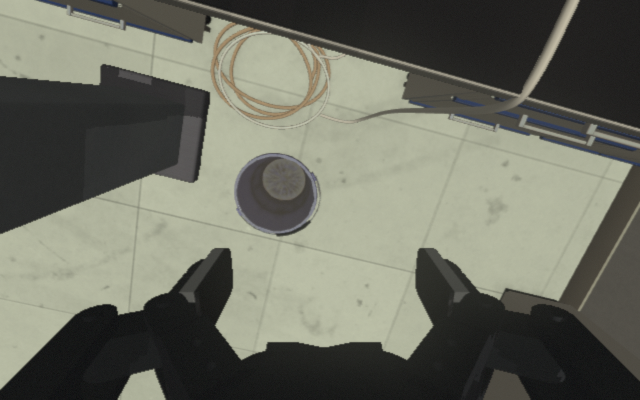

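Run:
```python
from h import *
s=load('top');im=cv2.cvtColor(s['image'],cv2.COLOR_RGB2BGR)
c=im[105:240,320:465];cv2.imwrite('pics/topz.png',cv2.resize(c,None,fx=5,fy=4.4,interpolation=cv2.INTER_CUBIC) if 0 else cv2.resize(c,None,fx=4.4,fy=4.4,interpolation=cv2.INTER_CUBIC))
s=load('scene');im=cv2.cvtColor(s['image'],cv2.COLOR_RGB2BGR)
c=im[190:290,320:480];cv2.imwrite('pics/scz.png',cv2.resize(c,None,fx=5,fy=5,interpolation=cv2.INTER_CUBIC))
s=load('top')
for p in [(380,212),(405,178),(410,215),(370,135),(357,215),(416,138)]: print(p,ray(s,*p,0.0).round(3),dep(s,*p).round(3))
```

```text
(380, 212) [ 0.511 -0.223  0.   ] [ 0.51  -0.209  0.078]
(405, 178) [ 0.598 -0.285  0.   ] [ 0.593 -0.272  0.054]
(410, 215) [ 0.506 -0.299  0.   ] [ 0.505 -0.281  0.074]
(370, 135) [ 0.704 -0.194  0.   ] [ 0.701 -0.192  0.018]
(357, 215) [ 0.502 -0.166  0.   ] [ 0.502 -0.163  0.017]
(416, 138) [ 0.7   -0.311  0.   ] [ 0.701 -0.311 -0.001]
```

```bash
python3 -m creep --help 2>&1 | head -5; ls -la
```

```text
invalid input: not JSON, or not a number
total 5272
drwxr-xr-x  3 agent agent    4096 Dec  6 10:17 .
drwxr-xr-x 23 root  root     4096 Dec  6 10:16 ..
-rw-r--r--  1 agent agent     818 Dec  6 10:17 h.py
-rw-r--r--  1 agent agent 1793806 Dec  6 10:17 last_scene.npz
-rw-r--r--  1 agent agent 1793806 Dec  6 10:17 last_top.npz
-rw-r--r--  1 agent agent 1793806 Dec  6 10:17 last_wrist.npz
drwxr-xr-x  2 agent agent    4096 Dec  6 10:19 pics
```

View pics/topz.png

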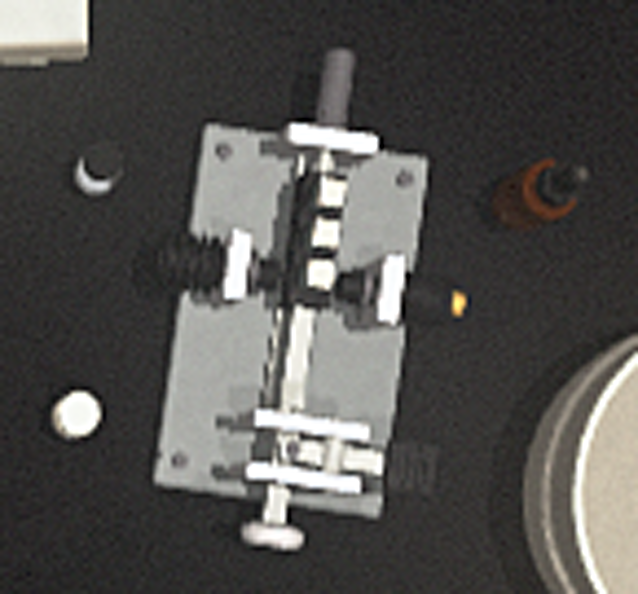

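View pics/scz.png

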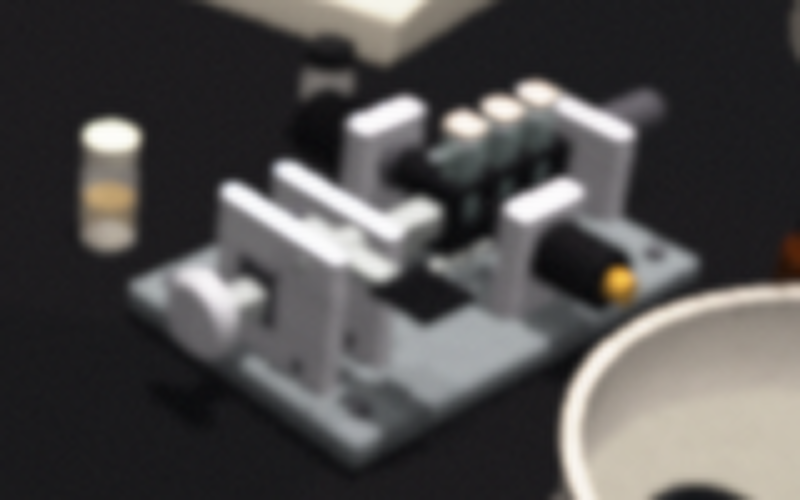

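Run:
```python
from h import *
s=load('top')
T=lambda u,v:(320+(u+.5)/4.4-.5,105+(v+.5)/4.4-.5)
P={'RL':(205,125),'RR':(427,155),'FR':(380,515),'FL':(155,483)}
for z in (0.01,0.017):
    W={k:ray(s,*T(*p),z)[:2] for k,p in P.items()}
    print(z,{k:w.round(4) for k,w in W.items()})
    print([np.linalg.norm(W[a]-W[b]).round(4) for a,b in (('RL','FL'),('RR','FR'),('RL','RR'),('FL','FR'))],[np.degrees(np.arctan2(*(W[a]-W[b])[::-1])).round(2) for a,b in (('RL','FL'),('RR','FR'),('RL','RR'),('FL','FR'))], np.mean(list(W.values()),0))
# plates tops z=.078, tab z=.074, knob
for n,p,z in [('plateF L',(246,470),.078),('plateF R',(361,484),.078),('plateB L',(256,417),.078),('plateB R',(369,430),.078),('tab',(415,468),.074),('knob',(272,540),.046+0.012),('cuvF',(321,273),.081),('cuvM',(325,233),.081),('cuvR',(333,190),.081),('vialb',(77,413),.054),('dropper',(560,180),.1)]:
    q=T(*p); print(n,np.round(q,1),ray(s,*q,z)[:2].round(4),dep(s,*q).round(3))
for v in range(200,226,2): print(v,[round(float(dep(s,u,v)[2])*1000) for u in range(400,424,2)])
```

```text
0.01 {'RL': array([ 0.707 , -0.1831]), 'RR': array([ 0.6939, -0.3103]), 'FR': array([ 0.4888, -0.2864]), 'FL': array([ 0.5033, -0.159 ])}
[np.float64(0.2051), np.float64(0.2065), np.float64(0.1279), np.float64(0.1283)] [np.float64(-6.74), np.float64(-6.62), np.float64(84.13), np.float64(83.48)] [ 0.59825413 -0.23469199]
0.017 {'RL': array([ 0.7057, -0.1821]), 'RR': array([ 0.6927, -0.3085]), 'FR': array([ 0.4888, -0.2848]), 'FL': array([ 0.5033, -0.1581])}
[np.float64(0.2038), np.float64(0.2053), np.float64(0.1271), np.float64(0.1275)] [np.float64(-6.74), np.float64(-6.62), np.float64(84.13), np.float64(83.48)] [ 0.59758956 -0.23336659]
plateF L [375.5 211.4] [ 0.5108 -0.1988] [ 0.511 -0.201  0.066]
plateF R [401.7 214.6] [ 0.5051 -0.2601] [ 0.505 -0.261  0.073]
plateB L [377.8 199.4] [ 0.539  -0.2036] [ 0.539 -0.205  0.068]
plateB R [403.5 202.3] [ 0.5337 -0.2639] [ 0.534 -0.264  0.078]
tab [413.9 211. ] [ 0.5144 -0.2897] [ 0.514 -0.29   0.075]
knob [381.4 227.3] [ 0.474  -0.2169] [ 0.474 -0.216  0.063]
cuvF [392.6 166.7] [ 0.6162 -0.2363] [ 0.616 -0.237  0.079]
cuvM [393.5 157.6] [
[... 170 characters left out ...]
446.9 145.5] [ 0.6667 -0.3576] [ 0.669 -0.363  0.084]
200 [20, 17, 18, 14, 14, -1, 3, 1, -1, -3, -1, 3]
202 [80, 79, 14, 18, 18, 0, 1, 1, -1, 1, 2, 1]
204 [77, 77, 18, 15, 14, 2, -1, 1, 0, 1, -5, -1]
206 [19, 15, 17, 19, 73, 73, 73, 77, 70, 72, 3, -5]
208 [68, 70, 75, 70, 75, 75, 76, 77, 73, 73, -3, 5]
210 [69, 71, 72, 72, 74, 76, 74, 73, 72, 70, -1, -1]
212 [16, 68, 70, 72, 73, 75, 74, 70, 75, 77, 0, -1]
214 [76, 19, 16, 18, 74, 72, 76, 74, 72, 70, -1, 1]
216 [76, 21, 16, 15, 74, 72, 77, 75, 75, 70, -2, -2]
218 [18, 15, 18, 17, -2, -4, -2, 3, -4, 1, 0, 0]
220 [19, 16, 20, 18, 1, 1, 4, -3, 3, 0, 0, 0]
222 [8, 15, 18, -1, 1, 1, -4, 5, -2, 2, 0, 0]
224 [-1, -3, -2, 0, 0, 0, 1, -3, 7, -1, 2, 3]
```

Run:
```python
from h import *
s=load('top')
for p in [(442,215),(443,230),(460,182),(490,177),(536,220),(490,260),(490,215)]: print(p,dep(s,*p).round(3))
o=np.array([.5946,-.2336]);th=np.radians(-6.65);e=np.array([np.cos(th),np.sin(th)]);n=np.array([-e[1],e[0]])
st=manip.sense();from scipy.spatial.transform import Rotation as R
M=R.from_quat(st['tool_rot']).as_matrix();print(M.round(3))
p=np.array(st['tcp_pos']);tab=np.r_[o-.072*e-.066*n,.115]
print('tab',tab,'d tool cm',(M.T@(tab-p)*100).round(2),'roll',np.arctan2(M[1,0],M[0,0])-th)
print('knob out',o-.168*e,'in44',o-.124*e)
```

```text
(442, 215) [ 0.507 -0.369  0.035]
(443, 230) [ 0.492 -0.023  1.129]
(460, 182) [ 0.592 -0.425 -0.001]
(490, 177) [ 0.599 -0.468  0.078]
(536, 220) [ 0.501 -0.567  0.099]
(490, 260) [ 0.404 -0.476  0.061]
(490, 215) [ 0.51  -0.475  0.063]
[[ 0.968  0.25  -0.   ]
 [ 0.25  -0.968  0.002]
 [ 0.    -0.002 -1.   ]]
tab [ 0.51544135 -0.29081807  0.115     ] d tool cm [ 42.62 -21.38  13.5 ] roll 0.36884159668193334
knob out [ 0.42773029 -0.21414493] in44 [ 0.47143426 -0.21924031]
```

```bash
python3 -m creep '{"claw":[0,0,0,0,0,0,0,0,0,0,0,0],"dp":[[4,-2,0],[8,-4,0],[12,-6,0],[16,-8,0],[20,-10,0],[24,-12,0],[28,-14,0],[32,-16,0],[36,-18,0],[40,-20,0],[42.6,-21.4,0],[42.6,-21.4,0]],"roll":[0.05,0.1,0.15,0.2,0.25,0.3,0.35,0.369,0.369,0.369,0.369,0.369]}' 20
python3 - <<'E'
from h import *
s=snap('wrist','w1.png');snap('top','t1.png')
E
```

```text
t: 1.35
tcp_pos: [0.5176, -0.2882, 0.25]
tool_rot: [0.998, -0.056, 0.0, -0.001]
force: [-0.2, -0.1, 1.1]
finger_gap: -0.003
```

View pics/w1.png

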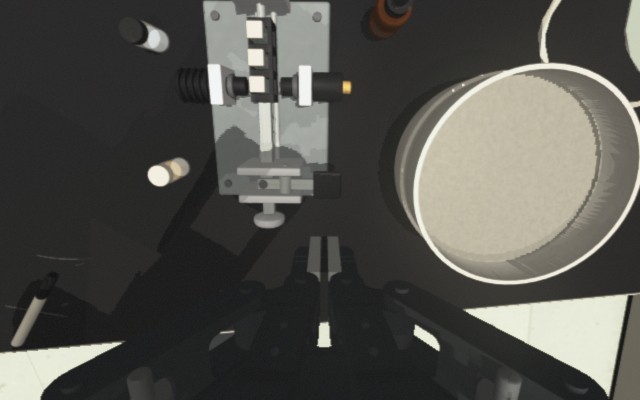

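View pics/t1.png

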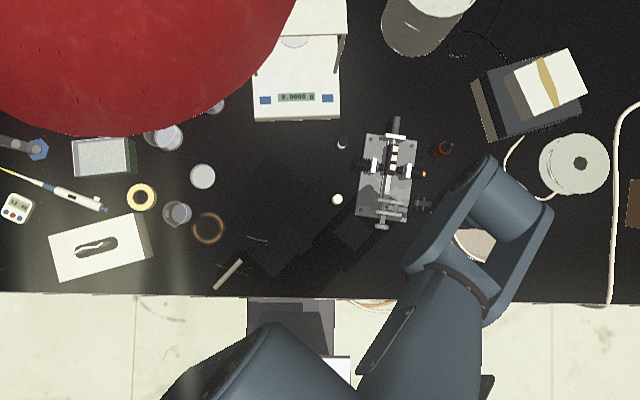

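Run:
```python
from h import *
from scipy.spatial.transform import Rotation as R
s=load('wrist');print(ray(s,327,184,.074),ray(s,268.5,221,.046),dep(s,327,184))
g=s['z_map'];f=foc(s)
for u,v in [(250,290),(400,290),(330,250),(70,380),(580,380),(240,290)]: print(u,v,dep(s,u,v).round(3))
for n,p in [('F',(257,84)),('M',(257,56)),('R',(256,29))]: print(n,ray(s,*p,.081))
st=manip.sense();M=R.from_quat(st['tool_rot']).as_matrix();p=np.array(st['tcp_pos']);print(p,M.round(4),st['force'])
```

```text
[ 0.51309162 -0.29069759  0.074     ] [ 0.47051923 -0.21974642  0.046     ] [ 0.51358085 -0.29073159  0.07595907]
250 290 [ 0.533 -0.265  0.285]
400 290 [ 0.528 -0.314  0.287]
330 250 [ 0.528 -0.292  0.251]
70 380 [ 0.537 -0.234  0.321]
580 380 [ 0.523 -0.346  0.32 ]
240 290 [ 0.533 -0.262  0.285]
F [ 0.61323122 -0.23856512  0.081     ]
M [ 0.6359517  -0.24249304  0.081     ]
R [ 0.65697241 -0.24526261  0.081     ]
[ 0.51532781 -0.29072352  0.24994082] [[ 9.935e-01 -1.140e-01 -1.000e-03]
 [-1.140e-01 -9.935e-01  1.000e-04]
 [-1.000e-03  0.000e+00 -1.000e+00]] [-0.10304616  0.0476245   0.92923767]
```

```bash
python3 -m creep '{"claw":[0,0,0,0,0,0,0,0],"dp":[[0,0,4],[0,0,8],[0,0,12],[0,0,14],[0,0,14.8],[0,0,15.2],[0,0,15.6],[0,0,15.6]],"roll":[0,0,0,0,0,0,0,0]}'
python3 - <<'E'
from h import *
snap('wrist','w2.png');snap('scene','s2.png');print(manip.sense()['tcp_pos'],manip.sense()['force'])
E
```

```text
t: 2.25
tcp_pos: [0.5156, -0.2921, 0.0951]
tool_rot: [0.998, -0.058, 0.001, 0.001]
force: [0.3, -0.3, 0.1]
finger_gap: 0.002
[ 0.51579556 -0.29189612  0.09541215] [ 0.00524116 -0.59059331 -0.24205849]
```

View pics/w2.png

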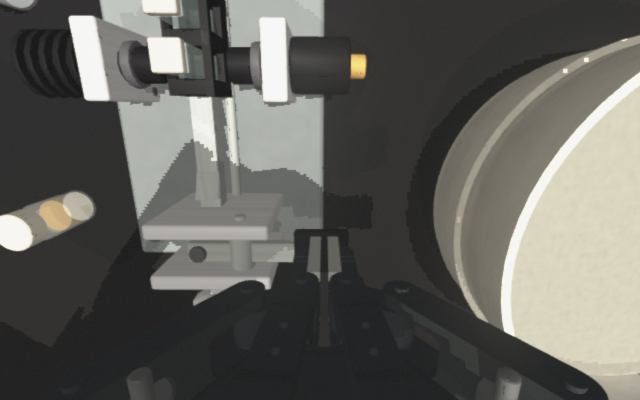

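```bash
python3 -m creep '{"claw":[0,0,0,0,0,0,0,0,0,0,0,0],"dp":[[0,0,0.3],[0,0,0.6],[0,0,0.9],[0,0,1.2],[0,0,1.4],[0,0,1.6],[0,0,1.6],[0,0,1.6],[0,0,1.6],[0,0,1.6],[0,0,1.6],[0,0,1.6]],"roll":[0,0,0,0,0,0,0,0,0,0,0,0]}'
python3 - <<'E'
from h import *
snap('wrist','w3.png');snap('scene','s3.png');print(manip.sense()['tcp_pos'],manip.sense()['force'])
E
```

```text
t: 3.55
tcp_pos: [0.5152, -0.2913, 0.0784]
tool_rot: [0.998, -0.058, -0.0, -0.0]
force: [0.2, 1.0, 2.0]
finger_gap: 0.0
[ 0.51521871 -0.29125429  0.07833757] [0.53660436 0.27376287 1.2175419 ]
```

Run:
```python
import cv2
a=cv2.imread('pics/w3.png');b=cv2.imread('pics/s3.png')[190:290,320:480]
cv2.imwrite('pics/s3z.png',cv2.resize(b,None,fx=5,fy=5,interpolation=2))
```

```text
(no output)
```

View pics/w3.png

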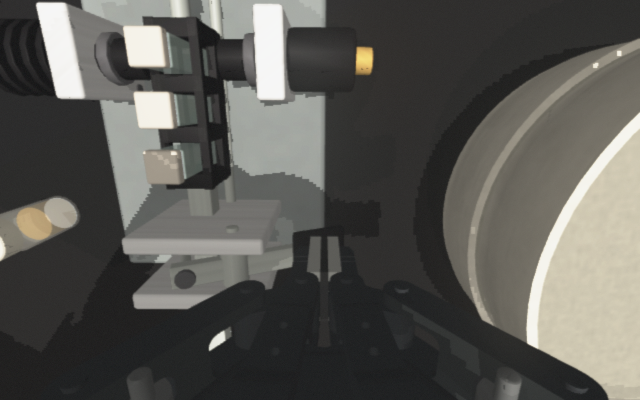

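View pics/s3z.png

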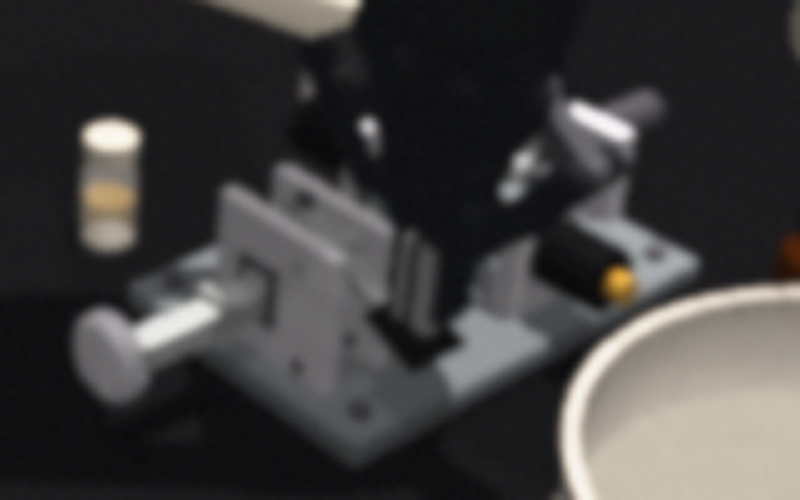

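```bash
python3 -m creep '{"claw":[0,0,0],"dp":[[0,0,0],[0,0,0],[0,0,0]],"roll":[0,0,0]}';python3 - <<'E'
from h import *
s=snap('scene','s3b.png');s0=snap('wrist')
u,v=proj(s,[.4277,-.2141,.046]);print((u-320)*5,(v-190)*5)
print(dep(s,*(320+107/5,190+355/5)).round(4))
for p in [(147,47),(155,110),(164,167)]: print(ray(s0,*p,.081).round(4))
E
```

```text
t: 3.95
tcp_pos: [0.5152, -0.2913, 0.0783]
tool_rot: [0.998, -0.058, -0.0, -0.0]
force: [0.6, 0.5, 1.2]
finger_gap: 0.005
95.17777164771957 355.249180986261
[ 0.4257 -0.2217  0.0512]
[ 0.6133 -0.2384  0.081 ]
[ 0.5916 -0.2354  0.081 ]
[ 0.5698 -0.2331  0.081 ]
```

```bash
python3 -m creep '{"claw":[0,0,0,0,0,0,0,0,0,0,0],"dp":[[0,0,-1],[0,0,-3],[0,0,-6],[-1,-0.5,-8],[-5,-2.5,-8],[-9,-4.5,-8],[-13.5,-6.6,-8],[-13.5,-6.6,-4],[-13.5,-6.6,0],[-13.5,-6.6,2],[-13.5,-6.6,2.6]],"roll":[0,0,0,0,0,0,0,0,0,0,0]}';python3 - <<'E'
from h import *
s=snap('scene','s4.png');s0=snap('wrist','w4.png');snap('top','t4.png')
c=cv2.imread('pics/s4.png')[190:290,300:460];cv2.imwrite('pics/s4z.png',cv2.resize(c,None,fx=5,fy=5,interpolation=2))
st=manip.sense();p=st['tcp_pos'];print(p,st['force'])
o=np.array([.5946,-.2336]);th=np.radians(-6.65);e=np.array([np.cos(th),np.sin(th)]);n=np.array([-e[1],e[0]])
print((p[:2]-o)@e,(p[:2]-o)@n)
E
```

```text
t: 5.15
tcp_pos: [0.3879, -0.2095, 0.051]
tool_rot: [0.998, -0.058, -0.001, -0.001]
force: [-0.2, 0.5, 0.4]
finger_gap: -0.002
[ 0.38902886 -0.21034013  0.05263536] [-0.1771777   0.05416917  0.19261447]
-0.20688166371581565 -0.0007025800999328836
```

View pics/s4z.png

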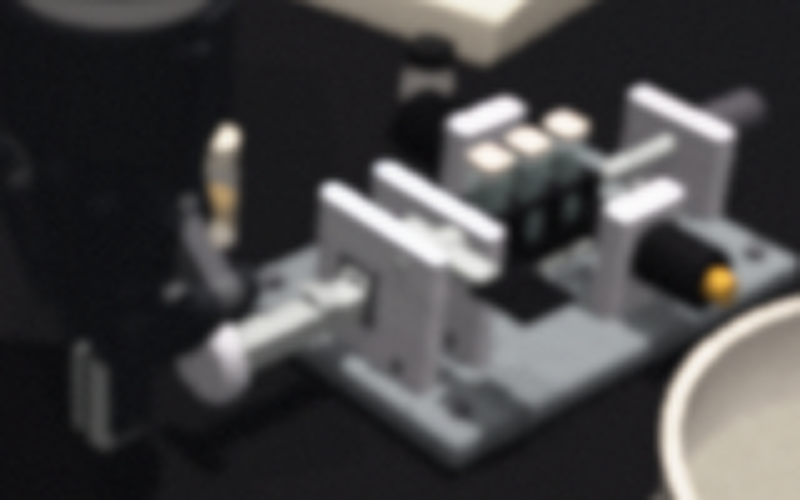

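View pics/w4.png

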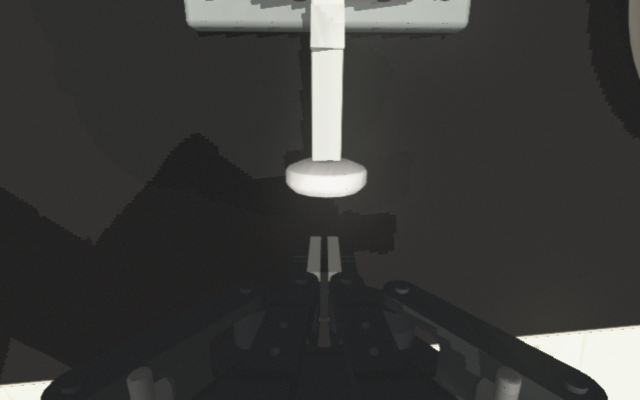

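```bash
python3 -m creep '{"claw":[0,0,0,0,0,0,0],"dp":[[1,0,0],[1.8,0,0],[2.2,0,0],[2.5,0,0],[2.8,0,0],[3.1,0,0],[3.1,0,0]],"roll":[0,0,0,0,0,0,0]}';python3 - <<'E'
from h import *
s0=snap('wrist','w5.png')
st=manip.sense();p=st['tcp_pos'];print(p,st['force'])
o=np.array([.5946,-.2336]);th=np.radians(-6.65);e=np.array([np.cos(th),np.sin(th)]);n=np.array([-e[1],e[0]])
print((p[:2]-o)@e,(p[:2]-o)@n)
E
```

```text
t: 6.0
tcp_pos: [0.419, -0.2131, 0.0523]
tool_rot: [0.998, -0.058, -0.001, -0.001]
force: [-2.7, -0.4, 2.4]
finger_gap: 0.003
[ 0.41900105 -0.21311511  0.05225762] [-3.04726208  1.77962583  2.54306754]
-0.17678977046750355 1.200540159914655e-05
```

View pics/w5.png

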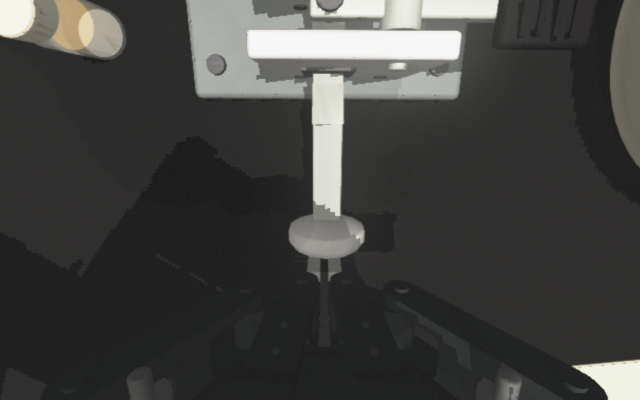

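```bash
python3 -m creep '{"claw":[0,0,0,0,0,0,0,0,0,0],"dp":[[0.4,0,0],[0.8,0,0],[1.2,0,0],[1.6,0,0],[2.0,0,0],[2.3,0,0],[2.6,0,0],[2.9,0,0],[3.1,0,0],[3.1,0,0]],"roll":[0,0,0,0,0,0,0,0,0,0]}';python3 - <<'E'
from h import *
s0=snap('wrist','w6.png');s=snap('scene','s6.png')
c=cv2.imread('pics/s6.png')[190:290,320:480];cv2.imwrite('pics/s6z.png',cv2.resize(c,None,fx=5,fy=5,interpolation=2))
st=manip.sense();p=st['tcp_pos'];print(p,st['force'])
o=np.array([.5946,-.2336]);th=np.radians(-6.65);e=np.array([np.cos(th),np.sin(th)]);n=np.array([-e[1],e[0]])
print((p[:2]-o)@e,(p[:2]-o)@n)
E
```

```text
t: 7.05
tcp_pos: [0.4488, -0.2166, 0.0521]
tool_rot: [0.998, -0.058, -0.002, -0.001]
force: [-5.8, -1.0, 3.0]
finger_gap: -0.004
[ 0.44888299 -0.21661947  0.05211205] [-5.0106697  -1.24437112  3.03204743]
-0.14670305598875877 -8.322178146528183e-06
```

View pics/w6.png

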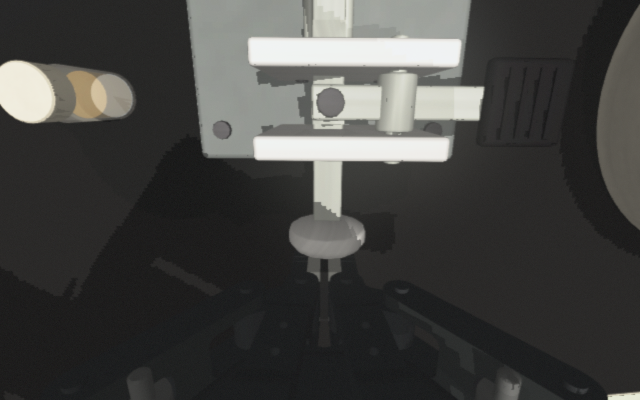

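View pics/s6z.png

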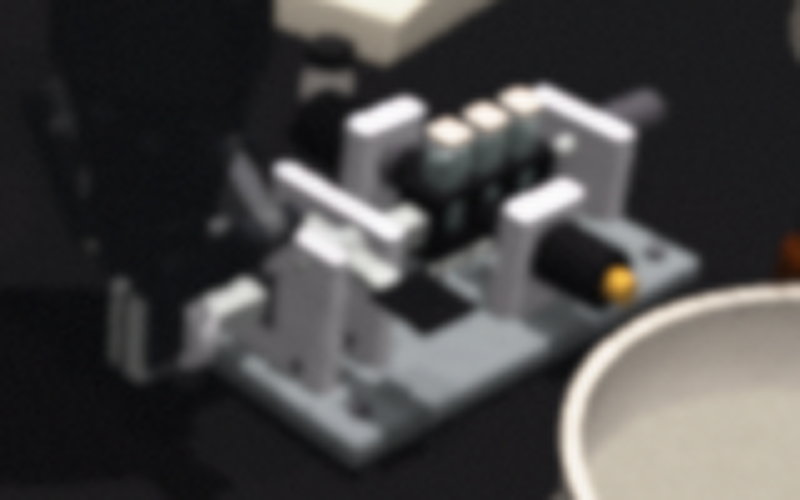

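```bash
python3 -m creep '{"claw":[0,0,0,0,0,0,0,0,0],"dp":[[-0.4,0,0],[-0.8,0,0],[-1.2,0,0],[-1.7,0,0],[-2.5,0,0],[-4,0,0],[-5,0,-3],[-5,0,-7],[-5,0,-7]],"roll":[0,0,0,0,0,0,0,0,0]}';python3 - <<'E'
from h import *
s0=snap('wrist','w7.png');s=snap('scene','s7.png');t=snap('top','t7.png')
c=cv2.imread('pics/s7.png')[190:290,320:480];cv2.imwrite('pics/s7z.png',cv2.resize(c,None,fx=5,fy=5,interpolation=2))
c=cv2.imread('pics/t7.png')[105:240,320:465];cv2.imwrite('pics/t7z.png',cv2.resize(c,None,fx=4.4,fy=4.4,interpolation=2))
st=manip.sense();p=st['tcp_pos'];print(p,st['force'])
E
```

```text
t: 8.05
tcp_pos: [0.403, -0.2139, 0.1259]
tool_rot: [0.998, -0.058, 0.004, 0.003]
force: [1.5, 0.4, -0.5]
finger_gap: 0.006
[ 0.40110362 -0.21199201  0.12242106] [-0.57497189 -0.35369822 -0.4139486 ]
```

View pics/s7z.png

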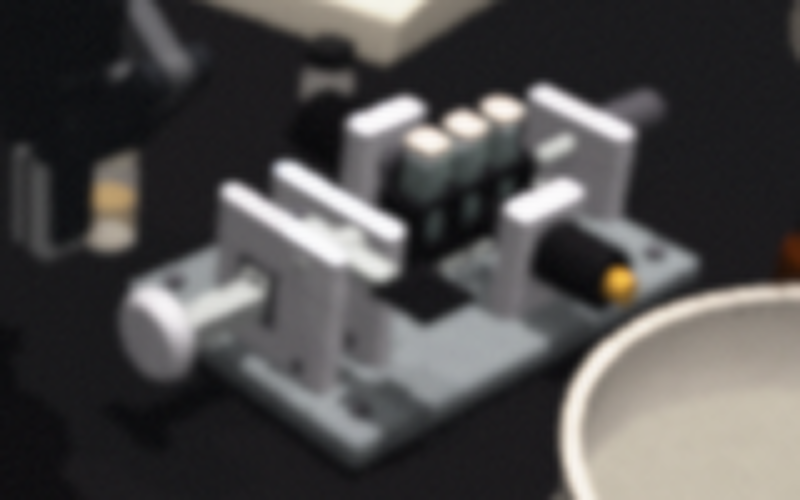

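View pics/t7z.png

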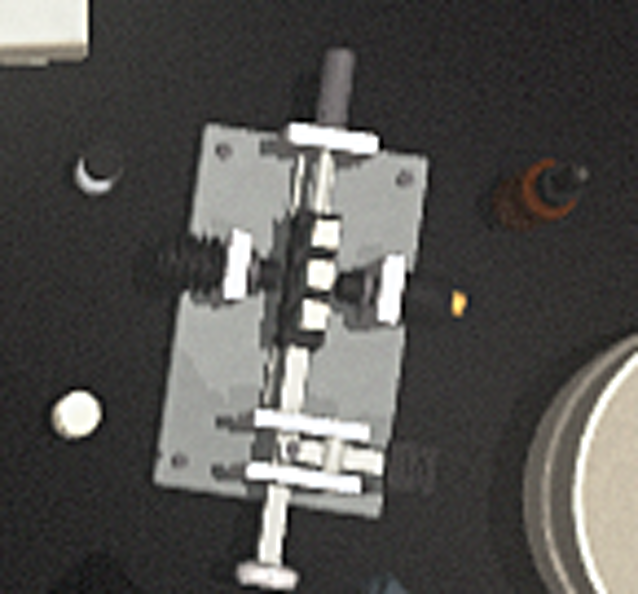

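View pics/w7.png

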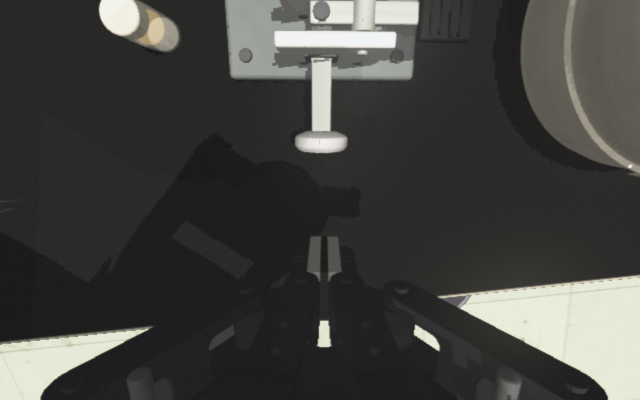

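```bash
python3 -m creep '{"claw":[0,0,0,0,0],"dp":[[0,0,-2],[0,0,-4],[0,0,-4],[0,0,-4],[0,0,-4]],"roll":[0,0,0,0,0]}';python3 - <<'E'
from h import *
t=snap('top','t8.png');a=cv2.imread('pics/top0.png');b=cv2.imread('pics/t8.png')
T=lambda u,v:(320+(u+.5)/4.4-.5,105+(v+.5)/4.4-.5)
g=cv2.cvtColor(b,6)[105:240,320:465]
for (n,y0,y1) in (('F',67,76),('M',57,67),('R',48,57)):
    m=(g[y0:y1,66:78]>190);v,u=np.nonzero(m);print(n,ray(t,u.mean()+386,v.mean()+105+y0,.081)[:2].round(4))
print(manip.sense()['force'],manip.sense()['t'])
workorder.sign_off()
E
```

```text
t: 8.7
tcp_pos: [0.4002, -0.211, 0.161]
tool_rot: [0.998, -0.058, -0.001, -0.001]
force: [0.5, -0.4, 0.0]
finger_gap: 0.005
F [ 0.5939 -0.2333]
M [ 0.6157 -0.236 ]
R [ 0.6375 -0.2386]
[0.96752815 0.69195272 0.03432262] 8.75
the job is handed in; nothing more can be done
```

The job is done and handed in at about 8.8 s, though the hand-in reports no verdict.

- **Release:** With the fingers shut, I pressed the release tab down by about 15 mm at 1–2 N. I held it there until the carriage was fully out. The rear cuvette then measured within 3 mm of where the front one had stood in the beam, and they matched to 0.1 mm in the wrist camera.
- **Push:** I pushed the round knob in to a carriage value of about 0.030–0.034 m, past the first click stop, with about 6 N measured once it was held in. Then I backed away and let it spring back.
- **Last checks:** The middle cuvette was at (0.6157, -0.2360) m, within 1 mm of where the front cuvette stood in the beam at the start. All three cuvettes looked upright in their wells, and the lever looked back at rest. The arm was clear of everything, with forces near zero.
- **Bystanders:** The vials and dropper looked unmoved in the last views. I did not measure the beaker, marker and petri dish again, but the arm never went near them.

No check failed or disagreed.

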